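Ease a ratchet clamp back onto a hive frame

TASK

Close the frame jig on the little hive frame: lift the ratchet pawl well clear of the toothed wheel so that it stays up, then ease the crank backward (counter-clockwise from above) until the jaw has pushed the frame home against the fence and holds it snug, with about 15 N of squeeze. Never force the wheel against the pawl and do not crush the frame; leave the pawl up, let go of the crank, and leave everything else where it lies.

Things in the scene. Friction and masses are not known exactly. Their poses are not given: they have to be found in the camera images.
- jig: plywood board of the frame jig, 260 x 490 x 18 mm, fixed to the table. Origin: on the wheel's vertical axis, at table level. +y runs along the board from the wheel to the jaw, the frame and the fence; +x points to the pawl's side. The fence, a wooden bar 30 mm tall across the far end, is adjustable: its face stands anywhere from y = 310 to 328 mm, unmeasured: feel at the crank where the jaw bears
- wheel (a joint): ratchet wheel with crank, 110 mm across the teeth, upright axis at the jig's origin. Starts within 0.12 of 0; grows clockwise from above (forward, jaw opens), falls counter-clockwise (backward, jaw closes 15 mm per rad), to -2.6. Stiff, stays where left, even under squeeze: about 6 N at the grip turns it, plus 0.25 N per N of squeeze. With the pawl down it has at most 0.3 rad of play
- crank_grip (a point): centre of the crank's upright wooden grip, a round bar 22 mm thick, free to spin on its pin, from 61 to 109 mm above the table (centre 85 mm), 60 mm from the wheel's axis. With the wheel at 0 it is 97 degrees from the jig's +x towards +y; turning backward it goes round by the jig's -x side. The jaw is closed after 0.9 to 2.4 rad
- pawl_ball (a point): centre of the black ball knob, 20 mm across, at the free end of the pawl, a steel lever 9 mm thick lying level along the jig's y beside the wheel, whose nose drops between two teeth. With the pawl down the ball is at x 50, y -80, z 75 mm in the jig's frame; its shank reaches it from below on the +y side
- pawl (a joint): lift angle of the pawl about its level pivot along the jig's x, at x 50, y 80, z 50 mm in the jig's frame. 0 down between the teeth; grows as the ball (160 mm along the lever from the pivot and 25 mm above it) rises, up to 1.2. About 1 N at the ball lifts it and it stays where it is left. The nose leaves the teeth at about 0.2; well clear is 0.4 or more
- jaw: sliding steel jaw, 170 mm wide, 52 mm tall, with a spring-loaded wooden pad facing the fence (7 N per mm, up to 6 mm). Origin in the plane of the relaxed pad's face, at table level; at the wheel's 0 it is at y = 135 mm in the jig's frame
- hive_frame: small hive frame of pale wood lying flat on the board between the jaw and the fence, 160 mm along the jig's y, 200 mm wide (240 with the lugs of the top bar, at the fence side), 22 mm thick, 220 g, loose. It starts with a gap of a few mm to the pad and to the fence and not quite square. Origin at the centre of its underside. More than 35 N would crush it
- sanding_block: orange sanding block, 40 x 65 x 26 mm, loose on the jig's board beside the wheel (-x, -y corner); leave alone. Origin at its underside
- spacer: tin frame spacer, 16 x 85 x 14 mm, loose on the jig's board at its +x edge, outside the pawl; leave alone. Origin at its underside
- nail_jar: steel jar 64 mm across, 85 mm tall, on the table to the robot's right; leave alone
- mallet: mallet, steel head on a short wooden handle, on the table to the robot's left; leave alone
- foundation: white plastic foundation panel, 130 x 200 x 5 mm, on the table to the left; leave alone
- brush: bench brush on the table to the right; leave alone

How it is judged:
By the outcome, as a careful person would: the job done as asked, in the order asked, and still so for the second after the job is handed in, with the robot touching nothing.
It also fails if it takes over 64 s, if anything falls off the work surface, if the arm or the gripper's body presses on something with over 40 N, if the wrist force passes 120 N, or if a joint passes its speed limit or range.

ROBOT

A 6-joint arm with a two-finger parallel gripper is mounted at the origin on the work surface. World frame = base frame: x ahead of the robot, y to its left, z up, the work surface at z = 0. Lengths are in mm, angles in degrees, forces in N, time in s.
With the tool pointing down it reaches from about 325 to 925 mm from the base axis. Payload 3.1 kg.
Tool frame: the origin (TCP) lies at the very end of the fingers, on their centre line; the grasp point (between the pads) lies grasp_offset behind it (grasp_offset is the distance from the TCP to the grasp point, in mm); z points along the fingers, x is the direction in which the jaws open and shut, and the axes are right-handed (so a half turn about z gives the same grasp; the last joint's range is limited). The gripper opens to 85 mm and grips with 20 to 120 N. Pads are 22 mm wide; open, the fingers measure 114 mm over their backs; the gripper's body (76 mm by 85 mm) begins 54 mm behind the grasp point. The pads swing forward as they close: fully open they stand 13 mm farther back than shut.
Start: joints at [-70.485, 12.427, 92.441, -0, 75.132, -6.429], TCP at [273.45, -562.018, 200.1] pointing down, gripper open.
Joint ranges: [-157.48, 157.48], [-44.54, 120.13], [17.64, 146.25], [-64.5, 244.5], [7.68, 150.69], [-147.95, 147.95]. Speed limits (degrees/s): [159.86, 159.86, 180, 180, 180, 180].

INTERFACE

Orientations are given as [roll, pitch, yaw] about the fixed x, y, z axes, in that order (R = Rz(yaw) Ry(pitch) Rx(roll)).
In Python, from station import * gives the robot as it stands. Calls block until the motion is done:
- goto(position, orientation): joint-space move of the TCP to a pose.
- move_l(position, attitude=None, speed=150): straight line of the TCP; attitude=None keeps the orientation; speed is the mean speed in mm/s.
- move_j(angles): joint-space move.
- grip(opening, squeeze=None): finger opening in mm; squeeze is the grip in N (None keeps the last); returns when the fingers have stopped.
- wait(seconds).
- solve_ik(position, orientation): joint angles nearest the present ones, or None.
- get_obs(): the state.
- get_image(name): name is "scene" or "top"; returns the picture (480x640x3 uint8, red, green, blue); there is no depth.
- get_calibration(name): a dict with "fx", "fy", "cx", "cy" (pixels), "R" (3x3) and "t" (3): a world point X has camera coordinates R X + t. Camera axes: x right, y down, z forward; pixel columns grow to the right and rows downward; lengths in mm; the calibration is good to about 2 mm. A picture is of the moment at which its call begins. get_calibration takes no time and is no camera call.
A pose or a line that the arm cannot do raises Unreachable and nothing moves.
- sign_off(): hands the job in, once; it reports no verdict.
Trained networks look in the newest picture that a camera, given by its name, has taken for a name from the list of things; names that differ only in an ending like _2 or _b are one class to them, and where a whole thing is asked for, a point or a joint stands for the part that bears it (a point fixed in the world has none). Each returns a list of dicts, best first, with "score" (0 to 1); they miss things now and then, are a little off and sometimes report something else, mostly with a low value. They report only what shows in the picture. A call takes as long as a camera call.
- spot_in(name, camera): "extent" ([centre column, centre row, width, height] in pixels, round what is visible of it).
- regions_of(name, camera): "region" (480x640 bool, what is visible of it) and "extent" ([centre column, centre row, width, height] in pixels, round what is visible of it).
The state is a dict: "t": time; "joint_pos": joint angles; "qvel": joint speeds; "effort": joint torques, N m; "tcp_pos": TCP position; "ee_rot": TCP orientation; "wrist_force": force on the tool from outside, world axes, zero at the start; "moment": the same for the moment, N m; "grip_width": finger opening in mm.
Only numpy, scipy, OpenCV 4.12 (cv2) and the standard library are available. Lean on these libraries where they do the work, as an engineer would, in place of code of your own. Each camera call takes 0.05 s, during which the arm holds its last target.

## Working session

There is one attempt and no reset: what is moved stays moved. The work goes in short steps, each a Python script; the robot and the scene stay as the last script left them, time stands still between calls to the robot, and variables do not carry over. Pictures are saved under pics/ and viewed, and the job is handed in when it is done.

```bash
ls; mkdir -p pics
python3 - <<'E'
from station import *
import cv2,numpy as np
o=get_obs();print(o)
for n in("scene","top"):
    im=get_image(n);cv2.imwrite(f"pics/{n}0.png",im[:,:,::-1])
    print(n,get_calibration(n))
    for k in("jig","wheel","crank_grip","pawl_ball","pawl","jaw","hive_frame"):
        print(k,[(np.round(d["extent"],1).tolist(),round(d["score"],2)) for d in spot_in(k,n)[:2]])
print(get_obs()["t"])
E
```

```text
pics
{'t': 0.0, 'joint_pos': array([-7.04856561e+01,  1.24771466e+01,  9.25301323e+01, -2.20103173e-04,
        7.51332882e+01, -6.42680314e+00]), 'qvel': array([-0.04991661, -0.02546961, -0.07693994, -0.00965158, -0.04830925,
        0.04136453]), 'effort': array([ 7.54434041e-04, -3.96838939e+01, -3.03852510e+01,  1.00383638e-04,
        9.53716255e-03, -9.49294190e-06]), 'tcp_pos': array([ 273.13477251, -561.14534086,  198.74910472]), 'ee_rot': array([-1.79984477e+02,  1.39707484e-01, -6.40587773e+01]), 'wrist_force': array([-0.32311898,  0.28465305, -0.46584302]), 'moment': array([-0.0094491 ,  0.04085152,  0.03775176]), 'grip_width': 85.71367017534938}
scene {'fx': 456.27751075444064, 'fy': 456.27751075444064, 'cx': 313.5915547602543, 'cy': 241.01095219362173, 'R': array([[-0.34791095,  0.93750441, -0.0065921 ],
       [ 0.58328817,  0.21094464, -0.78439612],
       [-0.73398425, -0.27674509, -0.62022518]]), 't': array([ 186.14739692, -244.85646864, 1744.91473414])}
jig [([316.8, 277.0, 192.7, 106.3], 0.82)]
wheel [([282.0, 246.9, 35.7, 31.0], 0.92)]
crank_grip []
pawl_ball [([262.8, 251.8, 50.0, 22.5], 0.8)]
pawl [([265.6, 249.9, 46.1, 26.7], 0.56)]
jaw [([313.1, 259.9, 38.3, 45.7], 0.68)]
hive_frame [([347.1, 277.8, 83.1, 70.0], 0.88)]
top {'fx': 465.6333340843544, 'fy': 465.6333340843544, 'cx': 320.1990058553926, 'cy': 247.58997710711094, 'R': array([[ 0.01549933, -0.9995674 , -0.02499559],
       [-0.98355912, -0.01074328, -0.1802666 ],
       [ 0.17992008,  0.02737865, -0.98330014]]), 't': array([  15.1991512 ,  528.25636958, 1006.8563333 ])}
jig [([323.4, 237.9, 223.0, 134.1], 0.91)]
wheel [([374.6, 242.4, 51.6, 42.6], 0.56)]
crank_grip [([352.6, 240.1, 8.4, 13.9], 0.44)]
pawl_ball [([386.1, 218.2, 71.9, 8.3], 0.87)]
pawl [([387.1, 219.0, 69.7, 12.4], 0.75)]
jaw [([359.4, 231.7, 88.1, 72.4], 0.87)]
hive_frame [([128.6, 315.8, 40.7, 80.2], 0.71), ([281.4, 225.9, 78.9, 103.9], 0.55)]
0.8
```

Run:
```python
import cv2
a=cv2.imread("pics/top0.png");cv2.imwrite("pics/topz.png",cv2.resize(a[160:320,200:450],None,fx=3.2,fy=3.2,interpolation=cv2.INTER_CUBIC))
a=cv2.imread("pics/scene0.png");cv2.imwrite("pics/scenez.png",cv2.resize(a[190:340,210:430],None,fx=3.6,fy=3.6,interpolation=cv2.INTER_CUBIC))
```

```text
(no output)
```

View pics/top0.png

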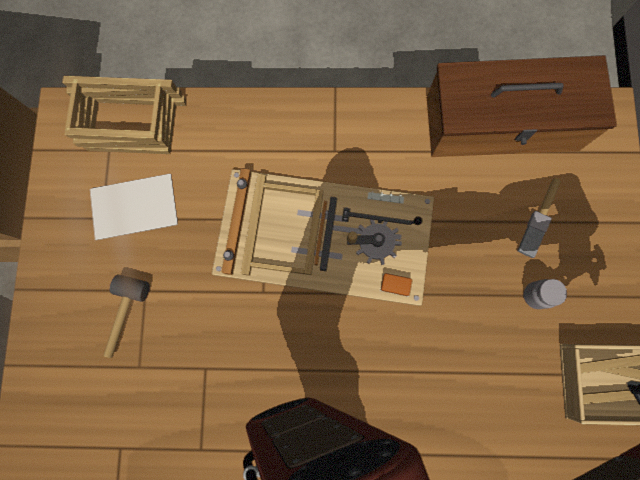

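View pics/topz.png

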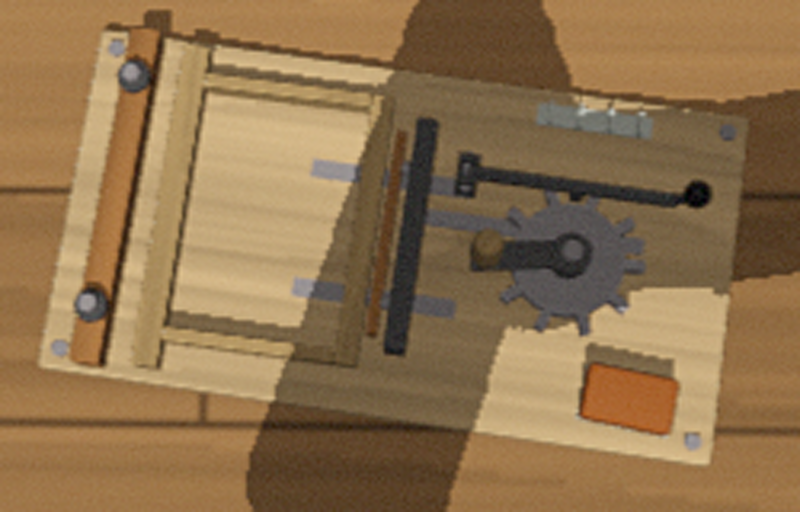

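View pics/scenez.png

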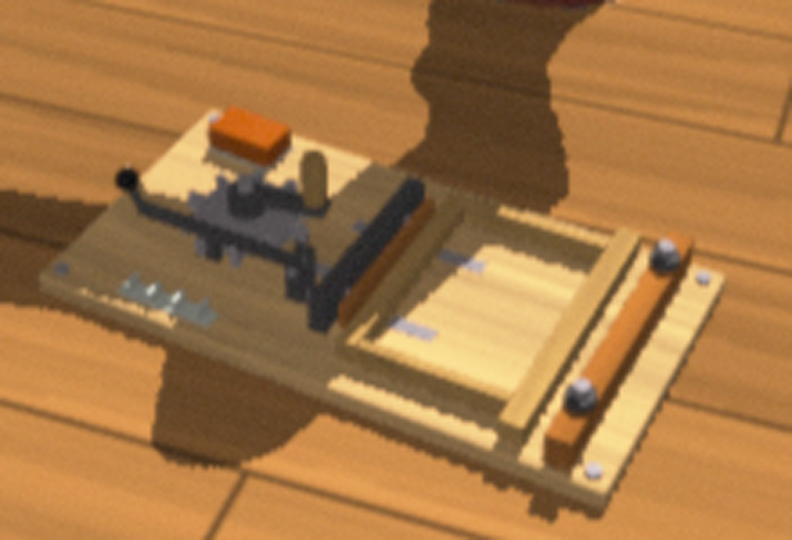

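The top view shows the board from (212,275) to (434,197), with the ball at (418,221), the hub at (379,239) and the grip top at (352,236). The scene view shows the ball at (245,240) and the grip top at (297,233). The wooden grip stands toward the jaw, and the pawl is on the far (+x) side. Next I'll fit the jig pose from these points.

```bash
cat > h.py <<'E'
from station import *
import numpy as np,cv2
from scipy.optimize import least_squares
def proj(n,X):
    c=get_calibration(n);p=np.asarray(X,float)@c["R"].T+c["t"]
    return np.c_[c["fx"]*p[:,0]/p[:,2]+c["cx"],c["fy"]*p[:,1]/p[:,2]+c["cy"]]
def ray(n,uv,z):
    c=get_calibration(n);d=c["R"].T@np.array([(uv[0]-c["cx"])/c["fx"],(uv[1]-c["cy"])/c["fy"],1]);o=-c["R"].T@c["t"]
    return o+d*(z-o[2])/d[2]
E
python3 - <<'E'
from h import *
T=lambda l:np.array(l)/3.2+[200,160]
S=lambda l:np.array(l)/3.6+[210,190]
# order: corners (+x,-y),(-x,-y),(-x,+y),(+x,+y), ball, grip top
top=T([(748,118),(712,463),(40,367),(105,27),(697,194),(489,243)])
sc=S([(42,280),(213,112),(722,272),(605,497),(127,180),(314,155)])
for i,z in enumerate([18]*4+[75,109]): print(ray("top",top[i],z).round(1),ray("scene",sc[i],z).round(1))
def pts(p):
    x,y,a,bx,by,th=p
    g=np.radians(97)-th
    L=np.array([(130+bx,by,18),(-130+bx,by,18),(-130+bx,by+490,18),(130+bx,by+490,18),(50,-80,75),(60*np.cos(g),60*np.sin(g),109)])
    c,s=np.cos(a),np.sin(a)
    return np.c_[x+c*L[:,0]-s*L[:,1],y+s*L[:,0]+c*L[:,1],L[:,2]]
def f(p): 
    P=pts(p[:6]);return np.r_[(proj("top",P)-top-p[6:8]).ravel(),(proj("scene",P)-sc-p[8:10]).ravel(),p[6:]/1.5, p[3]/5]
r=least_squares(f,[550,-130,-.1,0,-110,0]+[0]*4)
print(r.x.round(3),np.degrees(r.x[2]));print(f(r.x)[:24].reshape(2,6,2).round(1));print(pts(r.x[:6]).round(1))
E
```

```text
[ 658.4 -243.6   18. ] [ 661.2 -235.3   18. ]
[ 404.4 -211.1   18. ] [ 405.8 -202.8   18. ]
[466.9 272.   18. ] [466.6 273.   18. ]
[725.8 237.5  18. ] [727.  242.1  18. ]
[ 586.3 -194.3   75. ] [ 585.1 -192.    75. ]
[543.  -48.9 109. ] [544.2 -45.2 109. ]
[ 5.46117e+02 -1.08308e+02 -1.33000e-01  2.26000e-01 -1.20969e+02
 -7.80000e-02 -2.72000e-01  4.31000e-01 -9.00000e-01 -6.54000e-01] -7.627033908958518
[[[ 1.1 -0.7]
  [ 0.2  0.9]
  [-0.9 -0.3]
  [-0.9  0.2]
  [ 0.3  0.1]
  [ 0.1 -0. ]]

 [[-1.8 -0.6]
  [-0.8 -0.6]
  [ 1.5  0.8]
  [ 0.4 -0.4]
  [ 0.2  0.5]
  [ 0.1  0. ]]]
[[ 659.1 -245.5   18. ]
 [ 401.4 -211.    18. ]
 [ 466.5  274.7   18. ]
 [ 724.2  240.2   18. ]
 [ 585.1 -194.2   75. ]
 [ 542.1  -48.4  109. ]]
```

```bash
cat >> h.py <<'E'
O=np.array([546.1,-108.3]);A=-0.1331
def J(x,y,z):
    c,s=np.cos(A),np.sin(A);return [O[0]+c*x-s*y,O[1]+s*x+c*y,z]
def show(m=""):
    o=get_obs();print(m,round(o["t"],2),o["tcp_pos"].round(1),o["ee_rot"].round(1),"F",o["wrist_force"].round(1),"M",o["moment"].round(2),"w",round(o["grip_width"],1));return o
E
python3 - <<'E'
from h import *
import station
print([k for k in dir(station) if k[0]!='_']); 
try: print(grasp_offset)
except Exception as e: print(e)
y=np.degrees(A)
for yy in(y,y+180):print(solve_ik(J(50,-80,100),[180,0,yy]),)
go=lambda a,yy:solve_ik(J(60*np.cos(a),60*np.sin(a),75),[180,0,yy])
for k in(-90,90):
  for d in(100,170,240):
    print(k,d,go(np.radians(d),y+d+k))
E
```

```text
['Unreachable', 'get_calibration', 'get_image', 'get_obs', 'goto', 'grasp_offset', 'grip', 'move_j', 'move_l', 'regions_of', 'sign_off', 'solve_ik', 'spot_in', 'wait']
18.700000000000003
[-2.48859546e+01  1.71432169e+01  9.80560056e+01 -2.54444375e-14
  6.48007775e+01 -1.72598863e+01]
None
-90 100 [-1.24518963e+01  1.10742191e+01  1.08636580e+02 -2.54444375e-14
  6.02892007e+01 -1.48258281e+01]
-90 170 [-1.85394045e+01  5.42728413e+00  1.15098771e+02 -2.54444375e-14
  5.94739444e+01 -9.09133362e+01]
-90 240 None
90 100 None
90 170 [-1.85394045e+01  5.42728413e+00  1.15098771e+02 -2.54444375e-14
  5.94739444e+01  8.90866638e+01]
90 240 [-2.45561035e+01  9.59202628e+00  1.10385400e+02 -2.54444375e-14
  6.00225735e+01  1.30699647e+01]
```

Run:
```python
from h import *
y=np.degrees(A)
grip(50,20)
goto(J(50,-80,130),[180,0,y]);show("above")
cv2.imwrite("pics/top1.png",get_image("top")[160:320,200:450,::-1].repeat(3,0).repeat(3,1))
cv2.imwrite("pics/scene1.png",get_image("scene")[150:350,180:440,::-1].repeat(3,0).repeat(3,1))
```

```text
above 3.02 [ 584.9 -195.4  130.3] [180.   -0.   -7.7] F [-0.5 -0.4 -0.3] M [ 0.03 -0.01 -0.03] w 49.9
```

View pics/scene1.png

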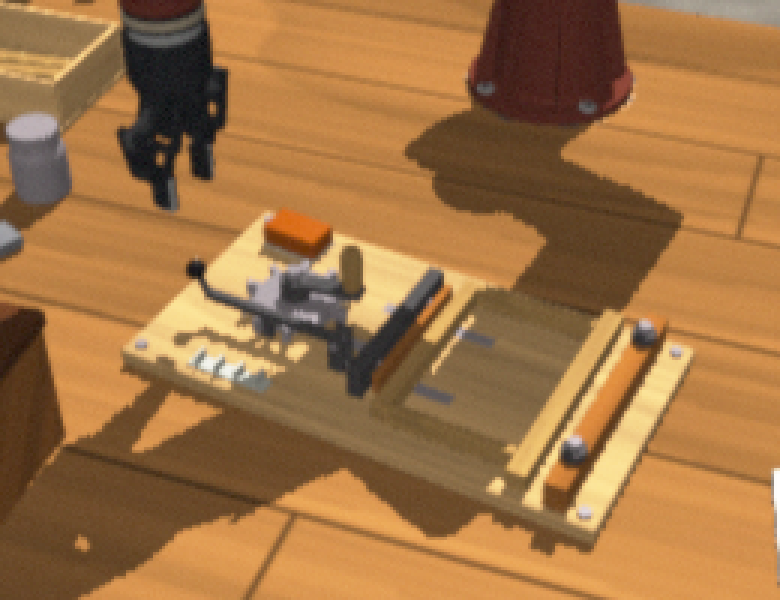

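View pics/top1.png

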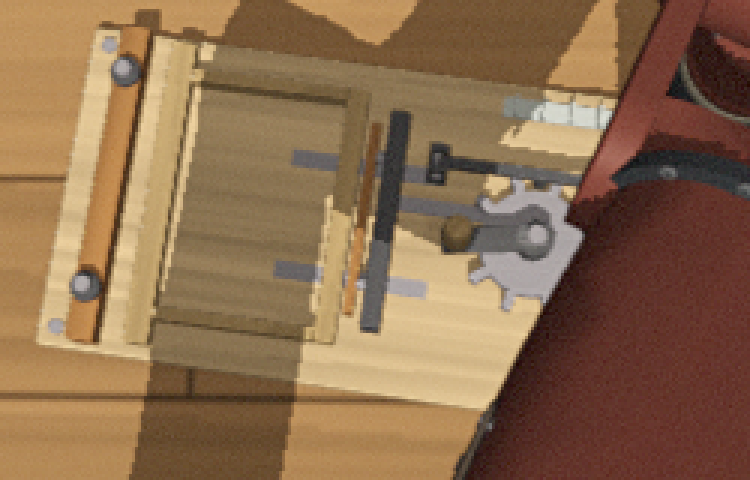

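The scene view shows the fingertips at about (165,205) and (203,178) in the crop, above the ball at (195,268). Before descending I'll compare this with the projection.

Run:
```python
from h import *
p=lambda X:(proj("scene",[X])-[180,150])*3
print(p([584.9,-195.4,130.3]),p(J(50,-80,75)),p(J(75,-80,130)),p(J(25,-80,130)))
```

```text
[[186.88671483 222.99301367]] [[193.8272599  269.50414022]] [[172.44254929 237.71989715]] [[203.07461566 209.8214099 ]]
```

Run:
```python
from h import *
show()
a=get_image("scene");c=a[150:260,190:290,::-1]
c=cv2.resize(c,None,fx=5,fy=5,interpolation=cv2.INTER_NEAREST)
for X in([584.9,-195.4,130.3],J(75,-80,130),J(25,-80,130),J(50,-80,75)):
    q=((proj("scene",[X])[0]-[190,150])*5).astype(int);cv2.drawMarker(c,tuple(map(int,q)),(0,0,255),0,12)
cv2.imwrite("pics/sc2.png",c)
```

```text
3.12 [ 584.9 -195.6  130.3] [180.   -0.   -7.7] F [-0.  -0.1 -0.4] M [ 0.01  0.05 -0.  ] w 50.0
```

View pics/sc2.png

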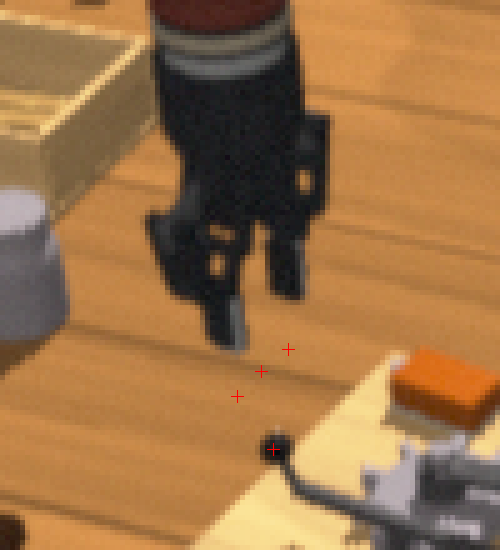

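Run:
```python
from h import *
print(proj("scene",[[273.1,-561.1,198.7]]),proj("top",[[273.1,-561.1,198.7]]),)
c=cv2.imread("pics/scene0.png")
q=proj("scene",[[273.1,-561.1,198.7]])[0].astype(int);cv2.drawMarker(c,tuple(map(int,q)),(0,0,255),0,8);cv2.imwrite("pics/s0m.png",c)
```

```text
[[187.34208824 136.8819944 ]] [[637.13464725 374.21350798]]
```

View pics/s0m.png

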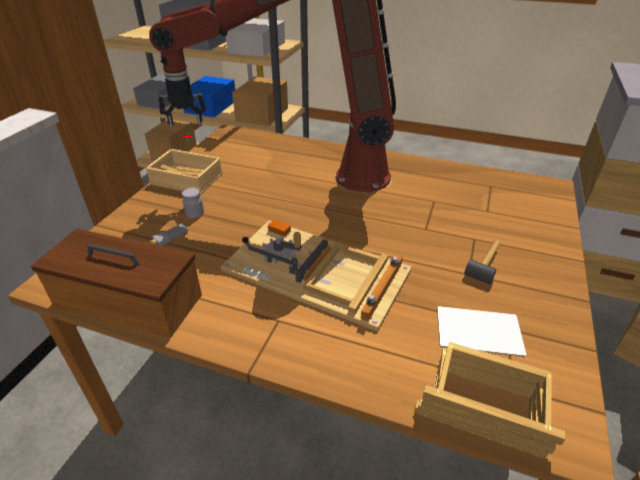

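Run:
```python
from h import *
print(proj("scene",[[0,0,0],[0,0,200],[585,-195,130],[585,-195,166]]).round(1), proj("top",[[0,0,0],[585,-195,130]]).round(1))
for n in("scene","top"):
    c=get_calibration(n);print(n,(-c["R"].T@c["t"]).round(0),(c["R"]@c["R"].T).round(3).ravel())
a=get_image("scene")[:300,100:500,::-1];a=cv2.resize(a,None,fx=2,fy=2)
cv2.imwrite("pics/sc3.png",a)
```

```text
[[362.3 177. ]
 [365.6 127.9]
 [242.4 224.5]
 [241.1 214. ]] [[327.2 491.9]
 [422.9 215. ]]
scene [1488.  360.  891.] [ 1.  0. -0.  0.  1. -0. -0. -0.  1.]
top [ 338.   -7. 1086.] [1. 0. 0. 0. 1. 0. 0. 0. 1.]
```

View pics/sc3.png

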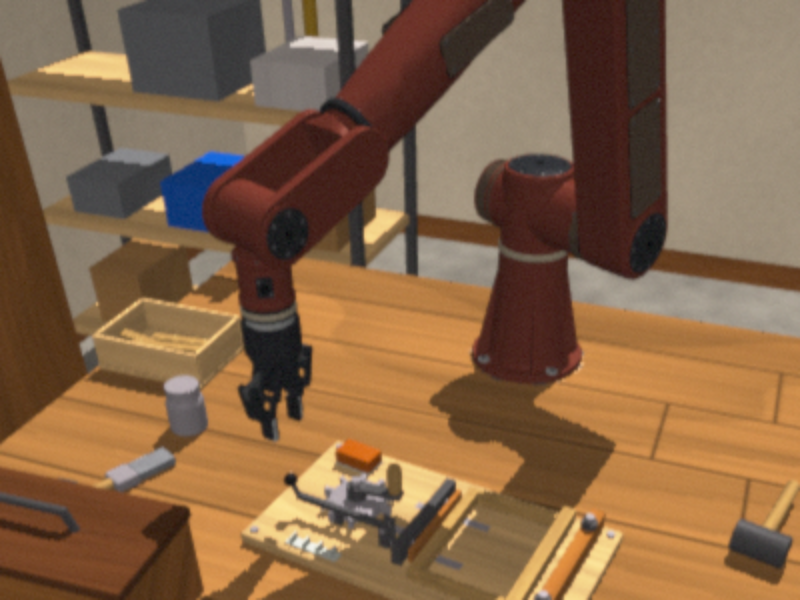

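Columns agree, but the fingertips appear about 10 px higher than the reported TCP projects. I'll lower part way, staying above the ball, and look again.

Run:
```python
from h import *
grip(36)
move_l(J(50,-80,92),None,120);show()
a=get_image("scene");c=a[170:260,200:300,::-1]
c=cv2.resize(c,None,fx=6,fy=6,interpolation=cv2.INTER_CUBIC)
for X in(J(50,-80,92),J(68,-80,92),J(32,-80,92),J(50,-80,75)):
    q=((proj("scene",[X])[0]-[200,170])*6).astype(int);cv2.drawMarker(c,tuple(map(int,q)),(0,0,255),0,12)
cv2.imwrite("pics/sc4.png",c)
```

```text
3.98 [ 584.5 -193.9   91.3] [-1.8e+02  1.0e-01 -7.6e+00] F [ 0.  -0.3  0. ] M [-0.   -0.03 -0.04] w 36.4
```

View pics/sc4.png

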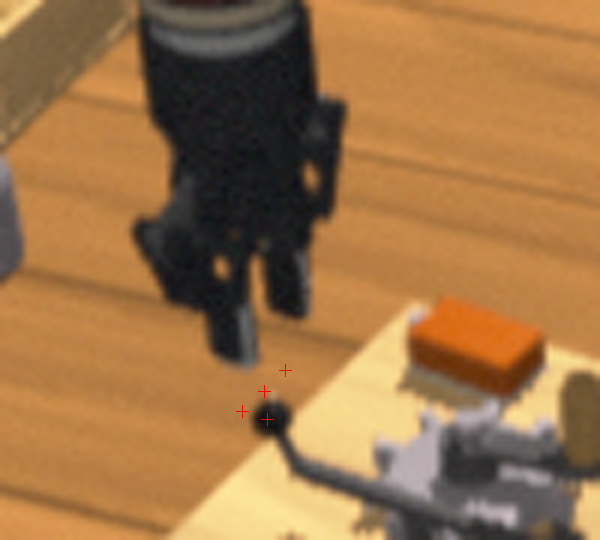

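Run:
```python
from h import *
for z in(80,70,61):
    move_l(J(50,-80,z),None,60);o=show()
    if abs(o["wrist_force"]).max()>4: break
a=get_image("scene");c=a[170:260,200:300,::-1]
c=cv2.resize(c,None,fx=6,fy=6,interpolation=cv2.INTER_CUBIC)
for X in(J(50,-80,61),J(50,-80,75)):
    q=((proj("scene",[X])[0]-[200,170])*6).astype(int);cv2.drawMarker(c,tuple(map(int,q)),(0,0,255),0,12)
cv2.imwrite("pics/sc5.png",c)
```

```text
4.38 [ 584.6 -194.    79.5] [-1.8e+02  1.0e-01 -7.6e+00] F [0.9 0.7 0.3] M [ 0.01 -0.01 -0.01] w 36.1
 4.69 [ 584.4 -193.9   69.1] [-1.8e+02  1.0e-01 -7.6e+00] F [-0.7  0.2  0.6] M [-0.04 -0.02  0.02] w 36.1
 4.99 [ 584.4 -193.9   60.1] [-1.8e+02  1.0e-01 -7.6e+00] F [ 0.7 -0.7 -0.3] M [0.02 0.03 0.06] w 35.9
```

View pics/sc5.png

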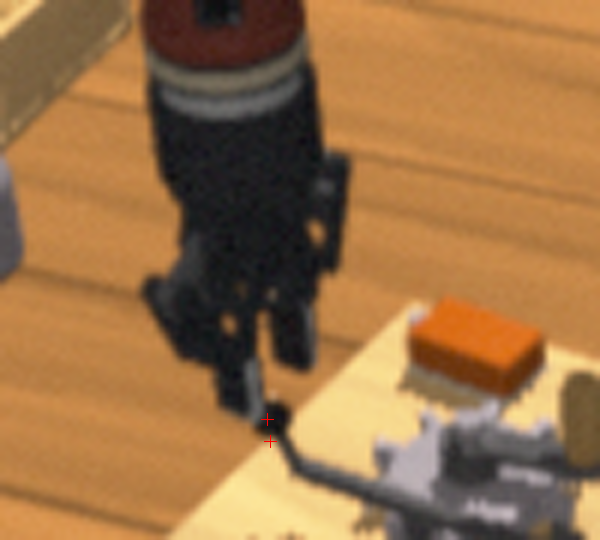

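Run:
```python
from h import *
grip(15,20);show()
a=get_image("scene");c=a[170:260,200:300,::-1]
c=cv2.resize(c,None,fx=6,fy=6,interpolation=cv2.INTER_CUBIC)
cv2.imwrite("pics/sc6.png",c)
```

```text
5.38 [ 585.2 -194.3   61.2] [180.   -0.   -7.6] F [ 0.7  0.4 -0.1] M [-0.02  0.    0.03] w 15.1
```

View pics/sc6.png

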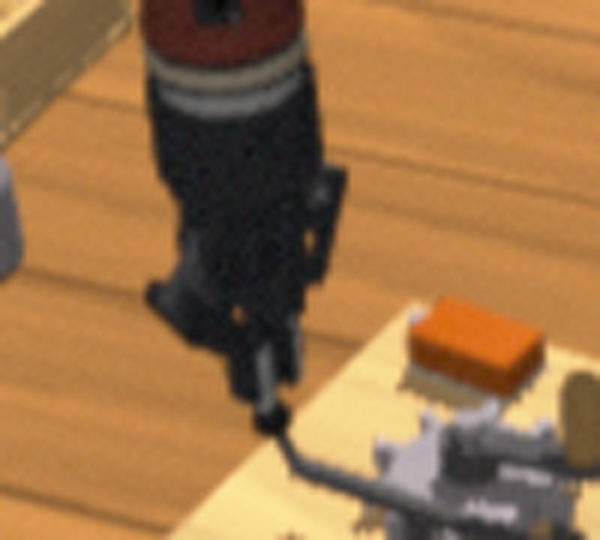

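Width reached 15 mm with nothing between the pads, and the ball shows just below the tips. So the real fingertips sit higher than reported. I'll open, go lower in steps with force checks, and try again.

Run:
```python
from h import *
grip(38)
for z in(52,44,36):
    move_l(J(50,-80,z),None,60);o=show()
    if abs(o["wrist_force"]).max()>4: break
a=get_image("scene");c=a[170:260,200:300,::-1]
c=cv2.resize(c,None,fx=6,fy=6,interpolation=cv2.INTER_CUBIC)
cv2.imwrite("pics/sc7.png",c)
```

```text
6.08 [ 584.2 -193.8   50.9] [-1.8e+02  1.0e-01 -7.6e+00] F [-0.2 -0.  -0.7] M [-0.02 -0.    0.04] w 38.0
 6.36 [ 584.4 -194.    43.2] [-1.8e+02  1.0e-01 -7.6e+00] F [-0.5 -1.   0.2] M [-0.05 -0.04  0.03] w 37.9
 6.64 [ 584.4 -193.9   35.2] [-1.8e+02  1.0e-01 -7.6e+00] F [-0.6 -0.1  0.3] M [-0.03 -0.02 -0.03] w 37.9
```

View pics/sc7.png

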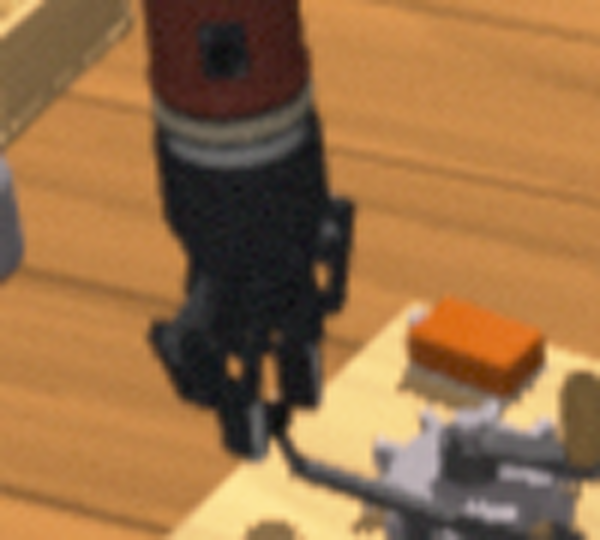

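The ball (267,418) is now partly hidden behind the near finger, so it lies between the pads. I'll lower slightly more and close.

Run:
```python
from h import *
move_l(J(50,-80,31),None,60);show()
grip(14,20);o=show()
a=get_image("scene");c=a[170:260,200:300,::-1]
c=cv2.resize(c,None,fx=6,fy=6,interpolation=cv2.INTER_CUBIC)
cv2.imwrite("pics/sc8.png",c)
```

```text
6.94 [ 584.7 -194.    30.5] [-1.8e+02  1.0e-01 -7.6e+00] F [0.6 0.1 0.5] M [-0.   -0.01 -0.02] w 37.9
 7.25 [ 584.4 -194.2   31.1] [-1.8e+02  1.0e-01 -7.6e+00] F [-2.9 -0.3  2. ] M [0.06 0.43 0.01] w 18.3
```

View pics/sc8.png

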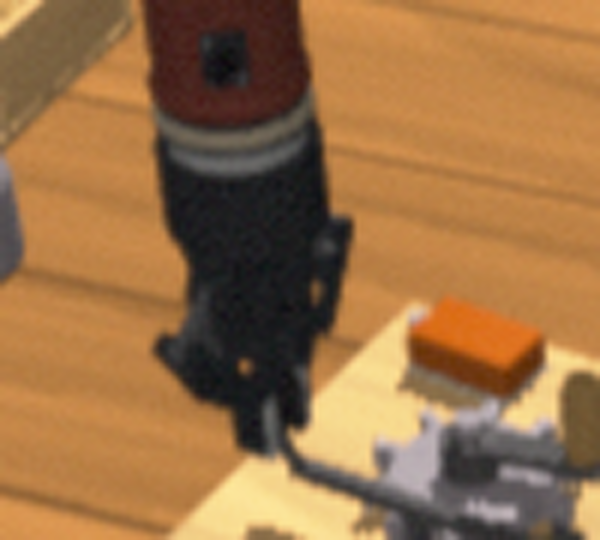

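Stopped at 18 mm with a small reaction, so the ball is held. I'll lift along the arc.

Run:
```python
from h import *
r=np.hypot(160,25);p0=np.arctan2(25,160)
for a in(.08,.16,.25,.35,.45,.55,.65):
    p=p0+a
    move_l(J(50,80-r*np.cos(p),50+r*np.sin(p)-44),None,80);o=show(a)
    if np.linalg.norm(o["wrist_force"])>15: print("STOP");break
a=get_image("scene");c=a[130:260,190:310,::-1]
c=cv2.resize(c,None,fx=5,fy=4.6,interpolation=cv2.INTER_CUBIC)
cv2.imwrite("pics/sc9.png",c)
```

```text
0.08 7.61 [ 584.8 -191.6   44.1] [ 1.8e+02  1.0e-01 -7.6e+00] F [-2.8 -0.8  0.2] M [-0.1   0.54 -0.04] w 18.4
0.16 7.92 [ 585.4 -187.8   56.8] [-1.8e+02  1.0e-01 -7.6e+00] F [-3.9 -0.3 -0.5] M [-0.14  0.67 -0.02] w 18.3
0.25 8.25 [ 586.2 -182.2   70.6] [-1.799e+02  1.000e-01 -7.600e+00] F [-5.1  0.7 -0.5] M [ 0.1  0.7 -0. ] w 18.1
0.35 8.6 [ 587.2 -174.9   85.4] [-1.799e+02  1.000e-01 -7.600e+00] F [-3.7  1.2 -1.4] M [ 0.29  0.72 -0.02] w 18.0
0.45 8.95 [ 588.3 -166.2   99.3] [-1.799e+02  1.000e-01 -7.600e+00] F [-4.6  1.3 -1. ] M [ 0.2   0.78 -0.03] w 18.4
0.55 9.3 [ 589.7 -156.3  112.4] [-1.799e+02  1.000e-01 -7.600e+00] F [-4.4  2.1 -0.8] M [ 0.24  0.8  -0.02] w 17.9
0.65 9.65 [ 591.3 -145.   124.4] [-179.9    0.    -7.6] F [-5.9  1.7 -1.8] M [ 0.26  0.89 -0.03] w 18.3
```

View pics/sc9.png

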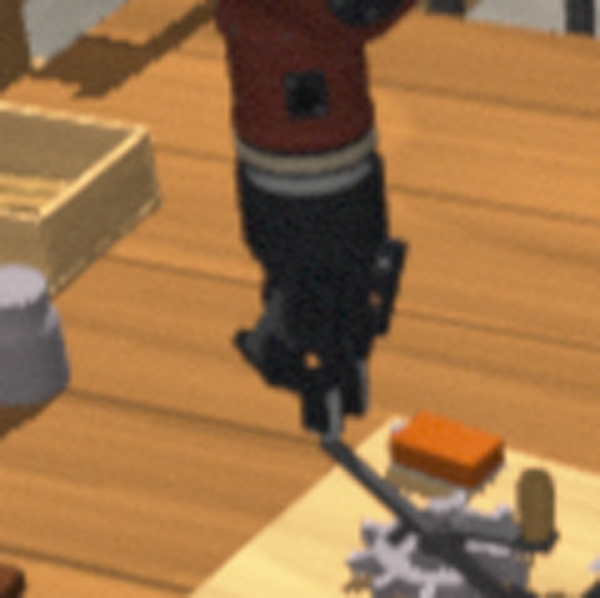

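The pawl is up with the ball still in the fingers, and forces stay under 7 N. Next: release, retreat straight up, and look.

Run:
```python
from h import *
grip(40);show()
p=get_obs()["tcp_pos"];move_l([p[0],p[1],190],None,150);show()
d=101.5;yw=np.degrees(A)+d-105
grip(46)
goto(J(60*np.cos(np.radians(d)),60*np.sin(np.radians(d)),110),[180,0,yw]);show()
for n in("scene","top"):
    a=get_image(n);cv2.imwrite(f"pics/{n}10.png",cv2.resize(a[130:330,190:450,::-1],None,fx=3,fy=3,interpolation=cv2.INTER_CUBIC))
```

```text
10.04 [ 593.2 -147.2  124.5] [180.   -0.2  -7.6] F [ 0.3 -0.6 -0. ] M [-0.02  0.01 -0.01] w 40.1
 10.64 [ 593.  -147.1  189.6] [-180.     0.    -7.6] F [-0.7  1.4 -0.5] M [-0.02 -0.    0.01] w 40.0
 11.48 [543.1 -49.  110.7] [ 1.80e+02 -1.00e-01 -1.11e+01] F [ 0.4 -1.2  0. ] M [ 0.03 -0.02 -0.04] w 46.2
```

View pics/scene10.png

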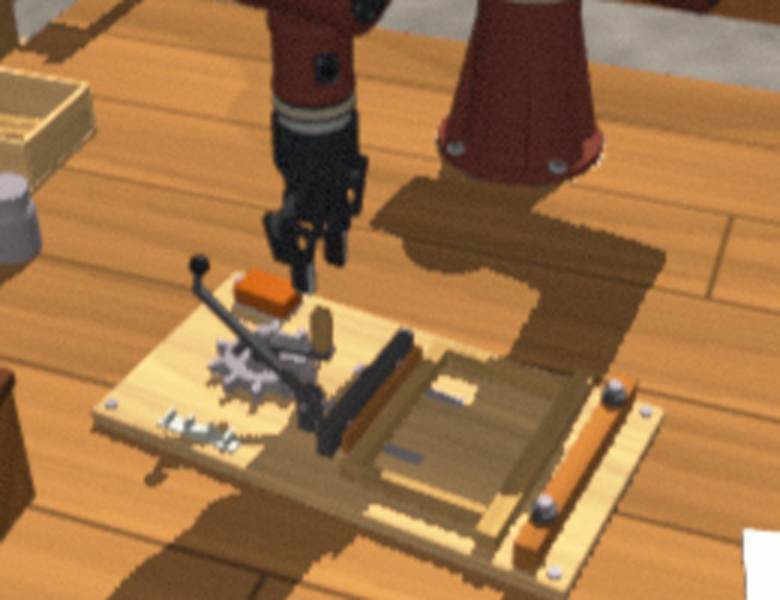

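View pics/top10.png

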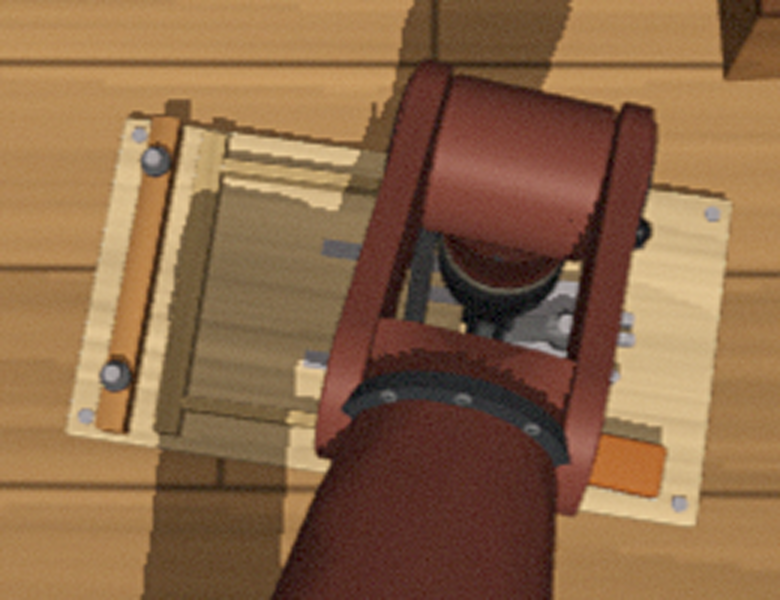

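The pawl stays up, with the ball at (200,265) in the crop. The fingertips are right above the grip top at (321,310). Descending and grasping.

Run:
```python
from h import *
d=101.5
for z in(80,55,37):
    move_l(J(60*np.cos(np.radians(d)),60*np.sin(np.radians(d)),z),None,90);o=show()
    if np.linalg.norm(o["wrist_force"])>5: print("STOP");break
a=get_image("scene");cv2.imwrite("pics/sc11.png",cv2.resize(a[170:280,230:350,::-1],None,fx=5,fy=5,interpolation=cv2.INTER_CUBIC))
```

```text
12.07 [541.9 -48.7  79.5] [-1.80e+02  1.00e-01 -1.12e+01] F [-1.3  0.4  0.4] M [ 0.05 -0.    0.04] w 46.4
 12.49 [541.6 -48.3  54.5] [-1.80e+02  1.00e-01 -1.11e+01] F [ 0.9 -0.9 -0.1] M [-0.07 -0.02  0.03] w 45.9
 12.84 [541.4 -48.3  36.4] [-1.80e+02  1.00e-01 -1.11e+01] F [-0.3  0.3  0.1] M [ 0.03  0.06 -0.01] w 45.8
```

View pics/sc11.png

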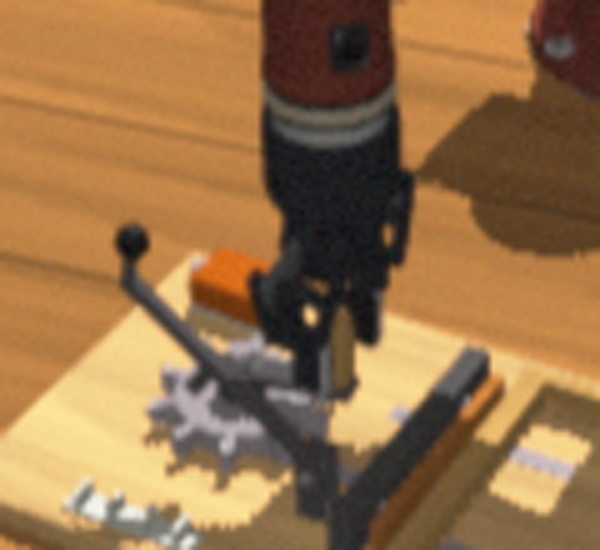

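```bash
cat >> h.py <<'E'
import json,os
def step(d,speed=40,rad=60,zc=37):
    g=np.radians(d)
    move_l(J(rad*np.cos(g),rad*np.sin(g),zc),[180,0,np.degrees(A)+d-105],speed)
    o=get_obs();q=o["tcp_pos"][:2]-O;c,s=np.cos(A),np.sin(A)
    q=np.array([c*q[0]+s*q[1],-s*q[0]+c*q[1]])
    f=o["wrist_force"];F=np.array([c*f[0]+s*f[1],-s*f[0]+c*f[1]])
    ang=np.degrees(np.arctan2(q[1],q[0]))%360;a=np.radians(ang)
    Ft=-(F@[-np.sin(a),np.cos(a)]);Fr=F@[np.cos(a),np.sin(a)]
    rec=[d,ang,(97-ang)*np.pi/180,np.hypot(*q),Ft,Fr,f[2],o["grip_width"],o["t"]]
    print(np.round(rec,3).tolist());open("log.txt","a").write(json.dumps([float(v) for v in rec])+"\n")
    return rec
E
python3 - <<'E'
from h import *
grip(16,30);show()
for d in(103,106,110,115,120):
    r=step(d)
    if abs(r[4])>15 or abs(r[5])>15: print("STOP");break
a=get_image("scene");cv2.imwrite("pics/sc12.png",cv2.resize(a[170:280,230:350,::-1],None,fx=5,fy=5,interpolation=cv2.INTER_CUBIC))
E
```

```text
13.22 [542.9 -48.6  37.7] [ 1.80e+02 -1.00e-01 -1.11e+01] F [ 0.5 -0.6  0.8] M [-0.08 -0.03 -0.02] w 21.1
[103.0, 100.988, -0.07, 59.725, 5.531, 0.176, -0.639, 21.073, 13.475]
[106.0, 104.196, -0.126, 59.738, 4.014, 1.435, -2.071, 21.1, 13.725]
[110.0, 108.499, -0.201, 59.802, 5.043, 1.164, -0.78, 20.565, 13.983]
[115.0, 113.908, -0.295, 59.872, 5.615, 0.866, 1.209, 21.153, 14.267]
[120.0, 119.178, -0.387, 60.003, 4.157, 1.266, 3.165, 21.147, 14.55]
```

View pics/sc12.png

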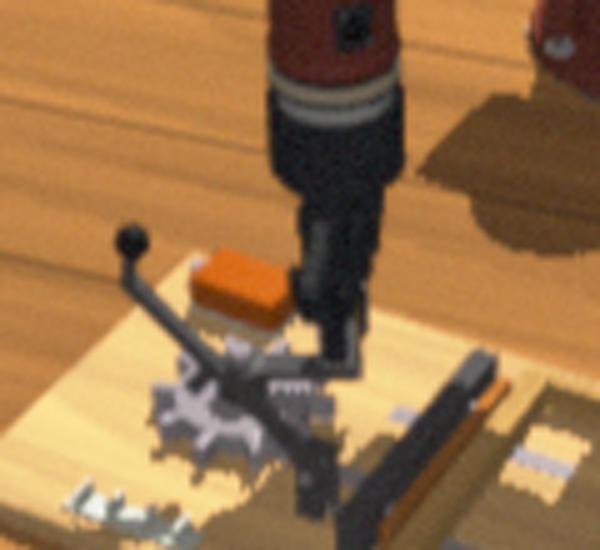

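Ft is about 5 N, radial force is small, and the crank is turning with the pawl up. I'll continue.

Run:
```python
from h import *
for d in range(125,153,4):
    r=step(d)
    if abs(r[4])>10 or abs(r[5])>10: print("STOP");break
else:
  for d in np.arange(151,175,2):
    r=step(d,30)
    if r[4]>8.3: break
```

```text
[125.0, 124.371, -0.478, 60.05, 4.091, 2.498, 4.8, 21.253, 14.883]
[129.0, 128.41, -0.548, 60.134, 4.739, 1.527, 4.528, 20.899, 15.142]
[133.0, 132.458, -0.619, 60.211, 3.992, 1.629, 4.795, 21.238, 15.4]
[137.0, 136.501, -0.689, 60.299, 4.951, 1.052, 5.755, 21.112, 15.658]
[141.0, 140.51, -0.759, 60.373, 4.231, 1.54, 5.922, 20.784, 15.917]
[145.0, 144.541, -0.83, 60.51, 4.768, 1.249, 5.54, 21.245, 16.175]
[149.0, 148.564, -0.9, 60.579, 4.384, 1.584, 6.714, 21.322, 16.433]
[151.0, 150.367, -0.931, 60.638, 4.601, 1.332, 6.609, 21.073, 16.683]
[153.0, 152.309, -0.965, 60.676, 5.498, 1.91, 7.021, 20.987, 16.933]
[155.0, 154.286, -1.0, 60.714, 6.954, 0.797, 6.613, 20.855, 17.183]
[157.0, 156.285, -1.035, 60.767, 5.572, 1.401, 7.088, 20.948, 17.433]
[159.0, 158.27, -1.069, 60.814, 6.13, 1.845, 7.819, 20.963, 17.683]
[161.0, 160.248, -1.104, 60.852, 4.738, 1.18, 6.985, 20.962, 17.933]
[163.0, 162.241, -1.139, 60.886, 5.214, 0.817, 8.489, 21.422, 18.183]
[165.0, 164.237, -1.173, 60.923, 5.865, 1.871, 8.055, 21.029, 18.433]
[167.0, 166.223, -1.208, 60.996, 5.519, 1.651, 9.194, 21.145, 18.683]
[169.0, 168.185, -1.242, 61.049, 4.261, 1.309, 8.46, 20.773, 18.933]
[171.0, 170.157, -1.277, 61.106, 6.032, 1.598, 8.404, 20.977, 19.183]
[173.0, 172.118, -1.311, 61.141, 6.019, 0.49, 9.568, 20.777, 19.433]
```

```bash
cat >> h.py <<'E'
def fstep(d,speed=30,zc=38.5,n=6):
    g=np.radians(d)
    move_l(J(60*np.cos(g),60*np.sin(g),zc),[180,0,np.degrees(A)+d-105],speed)
    return meas(d,n)
def meas(d,n=6):
    R=[]
    c,s=np.cos(A),np.sin(A);M=np.array([[c,s],[-s,c]])
    for i in range(n):
        o=get_obs();q=M@(o["tcp_pos"][:2]-O);F=M@o["wrist_force"][:2]
        a=np.arctan2(q[1],q[0])%(2*np.pi)
        R.append([d,np.degrees(a),np.radians(97)-a,np.hypot(*q),-(F@[-np.sin(a),np.cos(a)]),F@[np.cos(a),np.sin(a)],o["wrist_force"][2],o["grip_width"],o["t"]])
        wait(0.02)
    r=np.mean(R,0);print(r.round(3).tolist(),"sd",np.std([x[4] for x in R]).round(2));open("log.txt","a").write(json.dumps(r.tolist())+"\n");return r
E
python3 - <<'E'
from h import *
for d in np.arange(175,198,2):
    r=fstep(d)
    if r[4]>8.2: break
for n in("scene","top"):
    a=get_image(n);cv2.imwrite(f"pics/{n}13.png",cv2.resize(a[130:330,190:450,::-1],None,fx=3,fy=3,interpolation=cv2.INTER_CUBIC))
E
```

```text
[175.0, 174.064, -1.345, 61.199, 5.338, -2.596, -0.02, 20.916, 19.725] sd 0.46
[177.0, 176.011, -1.379, 61.248, 5.135, -2.376, 0.911, 20.947, 20.075] sd 0.5
[179.0, 177.924, -1.412, 61.299, 5.499, -2.74, 0.896, 20.992, 20.425] sd 0.34
[181.0, 179.853, -1.446, 61.337, 5.218, -2.373, 1.134, 21.029, 20.775] sd 0.22
[183.0, 181.762, -1.479, 61.37, 5.455, -2.694, 0.99, 20.919, 21.125] sd 0.42
[185.0, 183.67, -1.513, 61.413, 5.372, -2.332, 1.159, 21.053, 21.475] sd 0.47
[187.0, 185.574, -1.546, 61.456, 5.443, -2.532, 1.812, 20.976, 21.825] sd 0.48
[189.0, 187.487, -1.579, 61.487, 5.497, -2.479, 2.617, 21.009, 22.175] sd 0.27
[191.0, 189.386, -1.612, 61.536, 5.316, -2.426, 2.152, 20.822, 22.525] sd 0.18
[193.0, 191.136, -1.643, 61.565, 5.739, -2.327, 2.544, 20.921, 22.875] sd 0.45
[195.0, 192.808, -1.672, 61.607, 6.765, -2.202, 3.356, 20.974, 23.225] sd 0.65
[197.0, 194.452, -1.701, 61.639, 6.812, -2.421, 3.726, 21.058, 23.575] sd 0.24
```

View pics/top13.png

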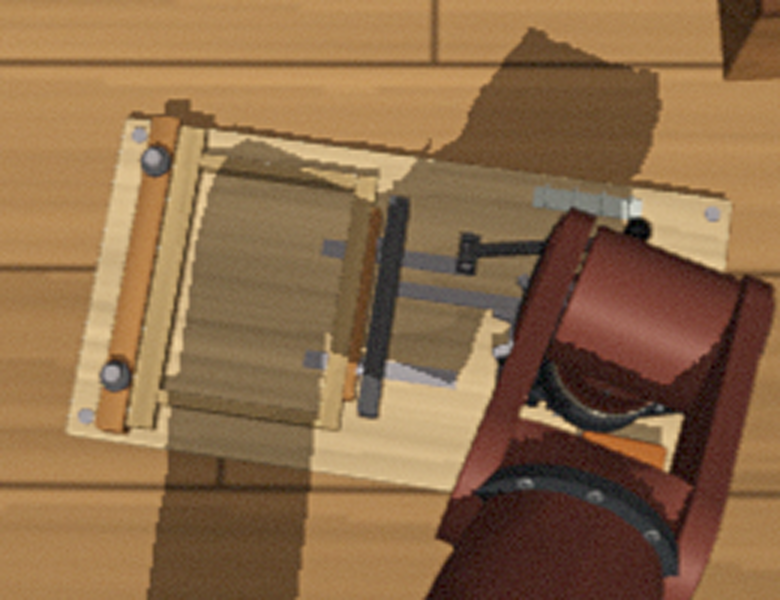

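View pics/scene13.png

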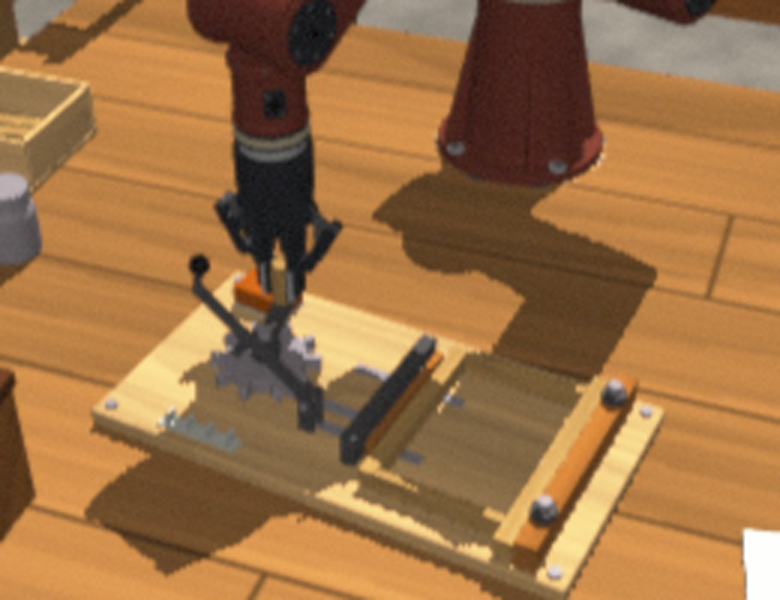

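The frame now meets the fence, and the crank force has started to rise from its 5.4 N baseline near wheel −1.64. I'll take finer steps.

Run:
```python
from h import *
for d in np.arange(198.5,204,1.5):
    r=fstep(d,20,n=8)
    if r[4]>8.6: break
L=np.array([json.loads(l) for l in open("log.txt")]);L=L[L[:,8]>19.5]
th,F=-L[:,2],L[:,4]
f=lambda p:p[0]+p[2]*np.maximum(0,th-p[1])-F
r=least_squares(f,[5.4,1.64,26]);print(r.x,np.round(r.fun,2))
r=least_squares(lambda p:p[0]+26.25*np.maximum(0,th-p[1])-F,[5.4,1.64]);print(r.x,np.round(r.fun,2))
```

```text
[198.5, 195.597, -1.721, 61.668, 8.03, -2.437, 4.245, 20.939, 24.042] sd 0.37
[200.0, 196.799, -1.742, 61.693, 8.731, -2.149, 4.801, 21.05, 24.425] sd 0.38
[ 5.36362461  1.63162899 28.88353195] [ 0.03  0.23 -0.13  0.15 -0.09 -0.01 -0.08 -0.13  0.05 -0.05 -0.23  0.55
 -0.09 -0.18]
[5.36362461 1.62519761] [ 0.03  0.23 -0.13  0.15 -0.09 -0.01 -0.08 -0.13  0.05  0.09 -0.17  0.54
 -0.16 -0.31]
```

Run:
```python
from h import *
r=fstep(201.7,20,n=10)
r=fstep(200.0,20,n=8)
for n in("scene",):
    a=get_image(n);cv2.imwrite(f"pics/{n}14.png",cv2.resize(a[130:330,190:450,::-1],None,fx=3,fy=3,interpolation=cv2.INTER_CUBIC))
```

```text
[201.7, 198.212, -1.766, 61.734, 9.055, -2.189, 5.552, 21.004, 24.825] sd 0.44
[200.0, 198.217, -1.767, 61.652, 5.706, -1.196, 3.5, 21.044, 25.225] sd 0.43
```

Ft peaked at 9.05 N against a 9.1 N target, at wheel −1.766, which puts the squeeze at about 14.5 N. I'll unload a bit more, release, retreat and check.

Run:
```python
from h import *
fstep(199.0,20,n=4)
grip(44);o=show()
p=o["tcp_pos"];move_l([p[0],p[1],60],None,60);show()
move_l([p[0],p[1],200],None,150);show()
goto([330,-420,260],[180,0,-40]);show()
for n in("scene","top"):
    a=get_image(n);cv2.imwrite(f"pics/{n}15.png",cv2.resize(a[130:330,190:450,::-1],None,fx=3,fy=3,interpolation=cv2.INTER_CUBIC))
```

```text
[199.0, 198.219, -1.767, 61.579, 3.964, 0.445, 2.111, 21.05, 25.625] sd 0.31
 26.02 [ 487.3 -120.7   38.5] [180.    0.   86.4] F [0.4 0.2 0.5] M [ 0.01 -0.03  0.02] w 43.8
 26.52 [ 487.9 -120.9   60.8] [179.9   0.   86.4] F [ 0.1 -0.3  0.6] M [-0.01  0.04 -0.07] w 44.1
 27.61 [ 486.4 -120.3  198.6] [-179.9   -0.    86.4] F [ 0.3 -0.2  0.1] M [0.04 0.08 0.02] w 43.6
 28.99 [ 330.2 -419.2  259.2] [-1.799e+02  1.000e-01 -3.990e+01] F [-0.2  0.3  0.3] M [0.01 0.01 0.02] w 44.1
```

View pics/top15.png

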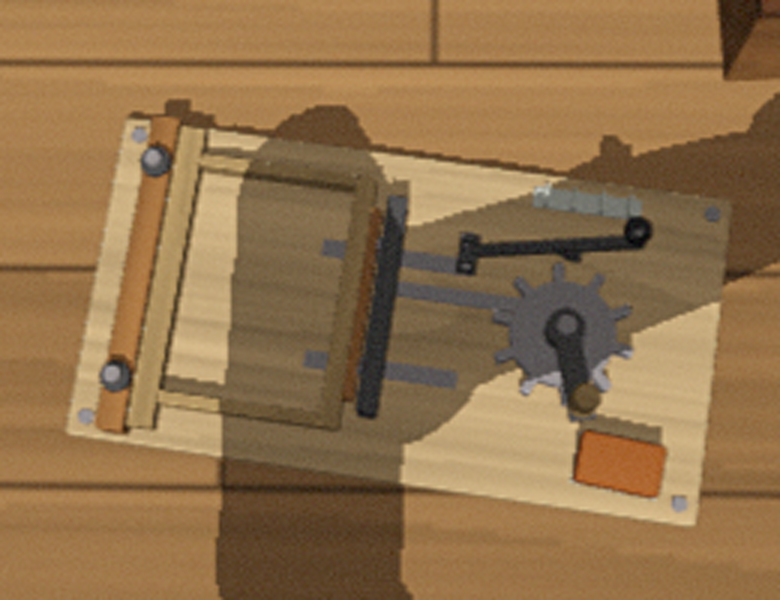

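View pics/scene15.png

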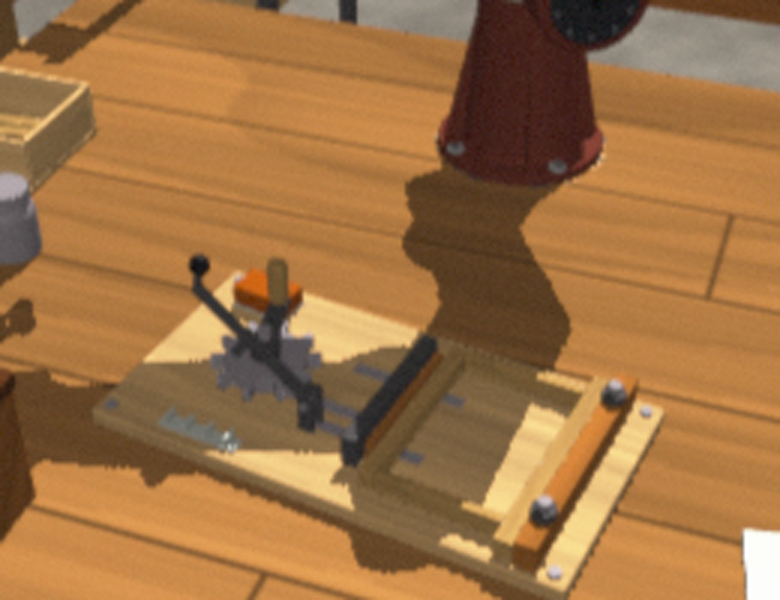

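The crank is released at (585,398) in the crop, the pawl ball is up at (638,231), and the frame is square between pad and fence. Last, I'll check the wheel and pawl angles from the pixels.

Run:
```python
from h import *
g=ray("top",(585/3+190,398/3+130),109)[:2]-O
c,s=np.cos(A),np.sin(A);q=np.array([c*g[0]+s*g[1],-s*g[0]+c*g[1]]);an=np.degrees(np.arctan2(q[1],q[0]))%360
print(q,an,np.radians(97-an))
r=np.hypot(160,25);p0=np.arctan2(25,160)
for a in(.4,.5,.6,.65,.7):
    X=[J(50,80-r*np.cos(p0+a),50+r*np.sin(p0+a))]
    print(a,(proj("scene",X)-[190,130])*3,(proj("top",X)-[190,130])*3)
sign_off()
```

```text
[-58.42140746 -16.57173615] 195.83644533109316 -1.7250213919949526
0.4 [[177.15951377 285.51752899]] [[667.02846902 248.69294139]]
0.5 [[184.07232729 276.63436245]] [[656.95735447 241.95660582]]
0.6 [[192.37740423 268.83813005]] [[644.51188784 235.16421999]]
0.65 [[197.03736081 265.3831483 ]] [[637.42268737 231.77510816]]
0.7 [[202.02545514 262.24161384]] [[629.77445792 228.40643578]]
the job is handed in; nothing more can be done
```

The jig is closed on the frame and the job is handed in, at about 29 s of the 64 s allowed. There was no verdict at sign-off.

- **Pawl:** I lifted it to about 0.65 rad and it stayed up. The ball's pixels match 0.65 in both cameras after release.
- **Closing the jaw:** I turned the crank backward. The force at the grip stayed flat at about 5.4 N until the frame bore on the fence near wheel −1.63. I stopped at −1.766 with 9.05 N at the grip, which means about 14–15 N of squeeze by both force and angle.
- **Release:** I unloaded the crank, let go and moved the arm clear. The final pictures show the frame square between the pad and the fence, and the sanding block and spacer not visibly moved. I did not check the jar, mallet, foundation panel or brush at the end.

**Disagreements and slips:**
- **Fingertip height:** The fingertips looked about 30 mm higher than the reported tool position. My first close at the ball missed because of it, touching nothing. I then worked to what the camera showed.
- **Wheel angle:** The final camera estimate was −1.73 against −1.767 from the arm, which is within pixel accuracy.

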